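Stack the slide trays on their ledges

ROBOT

A 6-joint arm with a two-finger parallel gripper is mounted at the origin on the work surface. World frame = base frame: x ahead of the robot, y to its left, z up, the work surface at z = 0. Lengths are in m, angles in rad, forces in N, time in s.
With the tool pointing down it reaches from about 0.375 to 0.825 m from the base axis. Payload 5.5 kg.
Tool frame: the origin (TCP) lies on the centre line of the jaws, within the pads' length; the fingertips stand 19 mm ahead of it and the grasp point (between the pads) is the TCP; z points along the fingers, y is the direction in which the jaws open and shut (so a half turn about z gives the same grasp; the last joint's range is limited). The gripper opens to 85 mm and grips with 20 to 120 N. Pads are 22 mm wide; open, the fingers measure 114 mm over their backs; the gripper's body (76 mm by 85 mm) begins 54 mm behind the grasp point. The pads swing forward as they close: fully open they stand 13 mm farther back than shut.
Start: joints at [-1.312, 0.314, -0.047, 1.21, 0, 1.571], TCP at [0.154, -0.58, 0.219] pointing down, gripper open.
Joint ranges: [-2.67, 2.67], [-0.69, 1.73], [-1.03, 1.25], [-2.08, 2.16], [-1.42, 1.45], [-3.14, 3.14]. Speed limits (rad/s): [2.39, 2.39, 3.01, 3.14, 3.14, 3.14].

INTERFACE

Orientations are given as a rotation vector (axis times angle).
In Python, from bench import r, optics, boxes_of, masks_of, landmark_of gives the robot as it stands.
- The arm moves only by the tool move_arm, never from a script. Its arguments are lists of equal length, an entry for each row: "linear": the shift along the tool's x, y, z in units of 0.25 m (1.0 is 0.25 m), a list of three; "rot": the turn, a rotation vector about the tool's x, y, z in units of 180 degrees (1.0 is 180 degrees), a list of three; "fingers": the gripper's target within -1 to 1 (fully open at 1, half-way at 0, shut at -1). In form: {"linear": [[tx, ty, tz], ...], "rot": [[ax, ay, az], ...], "fingers": [fingers, ...]}. A call has 1 to 8 rows; each row is the pose to reach, as a shift and turn from the pose measured when the call began, along the tool's axes at that moment, turning the shorter way round; what a row does not reach only later rows make up. A row lasts 1/12 s, in which the tool goes at most 41.7 mm and 7.16 degrees, less where a joint would pass 70% of its speed; a pose out of reach is approached as far as the arm can. A call with a number of a shift or a turn outside -1 to 1 is refused whole. A call with a gripper value outside its range is refused whole. The fingers move at their own pace and stop on an object; "squeeze" is the grip in N (left out, the last holds). Time passes only in rows, so rows that repeat a pose let the fingers close. It gives the time, the measured TCP pose, the force and the opening at its end, in the units of the state.
- r.sense(): the state, without advancing time (a new reading comes with each control period).
- optics.get_image(name): name is "side" or "top"; returns the picture (400x640x3 uint8, blue, green, red); there is no depth.
- optics.camera_params(name): a dict with "mtx" (3x3 intrinsics, pixels), "camera_from_world" (4x4, takes a point from world to camera coordinates). Camera axes: x right, y down, z forward; pixel columns grow to the right and rows downward; lengths in m; the calibration is good to about 2 mm. A picture is of the moment at which its call begins. camera_params takes no time and is no camera call.
- r.sign_off(): hands the job in, once; it reports no verdict.
Trained networks look in the newest picture that a camera, given by its name, has taken for a name from the list of things; names that differ only in an ending like _2 or _b are one class to them, and where a whole thing is asked for, a point or a joint stands for the part that bears it (a point fixed in the world has none). Each returns a list of dicts, best first, with "score" (0 to 1); they miss things now and then, are a little off and sometimes report something else, mostly with a low value. They report only what shows in the picture. A call takes as long as a camera call.
- boxes_of(camera, thing): "extent" ([left, top, width, height] in pixels, round what is visible of it).
- masks_of(camera, thing): "region" (400x640 bool, what is visible of it) and "extent" ([left, top, width, height] in pixels, round what is visible of it).
- landmark_of(camera, thing): "position" ([column, row] in pixels: a listed point, or the origin of a listed thing).
The state is a dict: "time": time; "q": joint angles; "dq": joint speeds; "effort": joint torques, N m; "tcp_pos": TCP position; "ee_rot": TCP orientation; "contact_force": force on the tool from outside, world axes, zero at the start; "wrist_torque": the same for the moment, N m; "width": opening from 0.0 (shut) to 1.0 (fully open).
Only numpy, scipy, OpenCV 4.12 (cv2) and the standard library are available. Lean on these libraries where they do the work, as an engineer would, in place of code of your own. Each camera call takes 0.05 s, during which the arm holds its last target. There are 200 camera calls.

TASK

Build the stack of slide trays on the grey base: first the blue tray, then the yellow, then the red, each turned so that its black end lies opposite to the black end of whatever is directly beneath it (the base has one too), so that it stands high on the ledges instead of nesting down on the slides; last, put the green lid on top. Leave the flask and the beaker standing where they are.

Things in the scene. Friction and masses are not known exactly. Their poses are not given: they have to be found in the camera images.
- base: fixed grey slab 140 x 86 x 10 mm bearing a white mouth like the trays' (rim 110 x 62 mm, inside 102 x 54), rim top 30 mm and ledges 23 mm above the bench, one end black. Origin: centre of its underside, on the bench; x along its length to the BLACK end. A tray with its black end opposite stands with its underside 23 mm (centre 45 mm) above the origin; same way round it nests 13 mm lower
- tray_blue_mid (a point): loose blue tray 110 x 62 x 44 mm, 130 g, one end wall black. Point: centre, 22 mm above underside; x along length to BLACK end, z up. Grip across the 62 mm on the rim, the upper 20 mm; below is a 94 x 46 mm foot. Mouth 102 x 54 mm inside, 20 deep: a foot enters with 4 mm play. With black ends opposite, the upper tray stands on ledges 7 mm below the rim, 37 mm above the lower tray; same way round it nests, 24 mm above
- tray_yellow_mid (a point): loose yellow tray 110 x 62 x 44 mm, 130 g, one end wall black. Point: centre, 22 mm above underside; x along length to BLACK end, z up. Grip across the 62 mm on the rim, the upper 20 mm; below is a 94 x 46 mm foot. Mouth 102 x 54 mm inside, 20 deep: a foot enters with 4 mm play. With black ends opposite, the upper tray stands on ledges 7 mm below the rim, 37 mm above the lower tray; same way round it nests, 24 mm above
- tray_red_mid (a point): loose red tray 110 x 62 x 44 mm, 130 g, one end wall black. Point: centre, 22 mm above underside; x along length to BLACK end, z up. Grip across the 62 mm on the rim, the upper 20 mm; below is a 94 x 46 mm foot. Mouth 102 x 54 mm inside, 20 deep: a foot enters with 4 mm play. With black ends opposite, the upper tray stands on ledges 7 mm below the rim, 37 mm above the lower tray; same way round it nests, 24 mm above
- lid_mid (a point): loose green lid, 90 g: plate 114 x 66 x 5 mm over a plug 94 x 46 x 5 mm that enters a mouth with 4 mm play, either way round; on top a white grip bar 44 (along x) x 14 (along y) x 28 mm. Point: centre, 19 mm above underside; plate top 9 mm below it, bar top 19 mm above; x along length, z up. Fitted, the plate lies on the rim and this point is 36 mm above the tray's centre
- flask_mid (a point): green glass conical flask with a blue stopper, 60 mm across the foot, 78 mm high, loose; the point is its centre, 39 mm up. A bystander: leave it standing
- beaker_mid (a point): amber glass beaker, 52 mm across, 65 mm high, loose; the point is its centre, 32 mm up. A bystander: leave it standing

How it is judged:
By the outcome, as a careful person would: the job done as asked, in the order asked, and still so for the second after the job is handed in, with the robot touching nothing.
It also fails if it takes over 115 s, if anything falls off the work surface, if the arm or the gripper's body presses on something with over 40 N, if the wrist force passes 120 N, or if a joint passes its speed limit or range.

## Working session

There is one attempt and no reset: what is moved stays moved. The work goes in short steps, Python scripts to look and compute and a tool call to move; the robot and the scene stay as the last step left them, time stands still between calls to the robot, and variables do not carry over. Pictures are saved under pics/ and viewed, about 12 in all and at most 16, crops included, and the job is handed in when it is done.

Besides the shell and the picture viewer there is one more tool, called after "Call:" as a command line: name --argument value ..., lists and objects as JSON in quotes. move_arm: Moves the arm, as the interface text tells. Its arguments: {"type":"object","properties":{"linear":{"type":"array","items":{"type":"array","items":{"type":"number","minimum":-1,"maximum":1}}},"rot":{"type":"array","items":{"type":"array","items":{"type":"number","minimum":-1,"maximum":1}}},"fingers":{"type":"array","items":{"type":"number"}},"squeeze":{"type":"number"}},"required":["linear","rot","fingers"]}

```bash
mkdir -p pics; ls; python3 - <<'E'
from bench import r, optics, landmark_of
import cv2
for c in("top","side"):
    cv2.imwrite(f"pics/{c}0.png",optics.get_image(c))
    p=optics.camera_params(c);print(c,p["mtx"].round(1).tolist(),p["camera_from_world"].round(4).tolist())
    for n in["base","tray_blue_mid","tray_yellow_mid","tray_red_mid","lid_mid","flask_mid","beaker_mid"]:
        print(n,[(d["position"],round(d["score"],2)) for d in landmark_of(c,n)[:2]])
print(r.sense())
E
```

```text
pics
top [[422.0, 0.0, 311.1], [0.0, 422.0, 203.4], [0.0, 0.0, 1.0]] [[0.0125, -0.9994, 0.0313, -0.0155], [-0.9961, -0.0152, -0.0868, 0.5415], [0.0872, -0.0301, -0.9957, 0.928], [0.0, 0.0, 0.0, 1.0]]
base [([379.4, 157.6], 0.9)]
tray_blue_mid [([403.8, 270.6], 0.56)]
tray_yellow_mid [([319.0, 241.8], 0.79)]
tray_red_mid [([237.4, 148.4], 0.62)]
lid_mid [([183.7, 260.6], 0.97)]
flask_mid [([142.7, 193.5], 0.82)]
beaker_mid [([309.8, 139.5], 0.97)]
side [[438.8, 0.0, 311.8], [0.0, 438.8, 209.4], [0.0, 0.0, 1.0]] [[0.9925, -0.1217, -0.0138, -0.5115], [-0.0711, -0.481, -0.8739, 0.0858], [0.0997, 0.8683, -0.486, 1.031], [0.0, 0.0, 0.0, 1.0]]
base [([384.2, 262.0], 0.87)]
tray_blue_mid [([265.2, 289.1], 0.55)]
tray_yellow_mid [([289.2, 229.4], 0.92)]
tray_red_mid []
lid_mid [([266.5, 285.6], 0.58), ([265.7, 177.6], 0.57)]
flask_mid [([310.8, 155.7], 0.87)]
beaker_mid []
{'time': 0.8, 'q': array([-1.31197574e+00,  3.13513097e-01, -4.70640971e-02,  1.21022336e+00,
        8.08256610e-07,  1.57081024e+00]), 'dq': array([-9.74906161e-04, -1.53343330e-04, -1.44596719e-04, -7.78741516e-04,
        2.49374622e-04, -7.38633267e-05]), 'effort': array([-5.91988446e-04, -5.39384115e+01,  3.40035403e+01,  1.09517718e-03,
        2.49866580e-04,  3.17921732e-06]), 'tcp_pos': array([ 0.1535656 , -0.58001909,  0.2192074 ]), 'ee_rot': array([-3.11532174e+00, -4.05398388e-01, -4.02309846e-07]), 'contact_force': array([ 0.18127799,  0.47038361, -0.17494457]), 'wrist_torque': array([ 0.0042857 , -0.02055162,  0.04493395]), 'width': 0.9972693311552092}
```

View pics/top0.png

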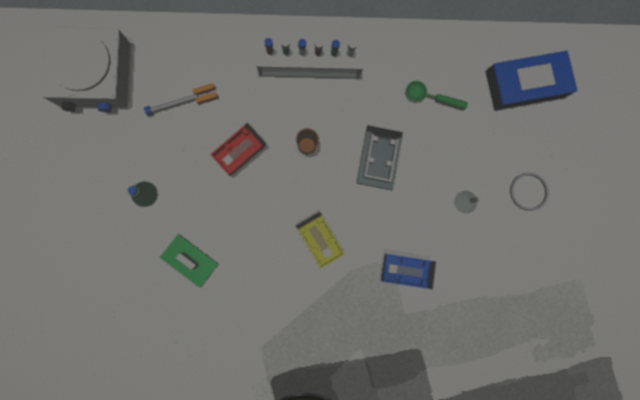

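View pics/side0.png

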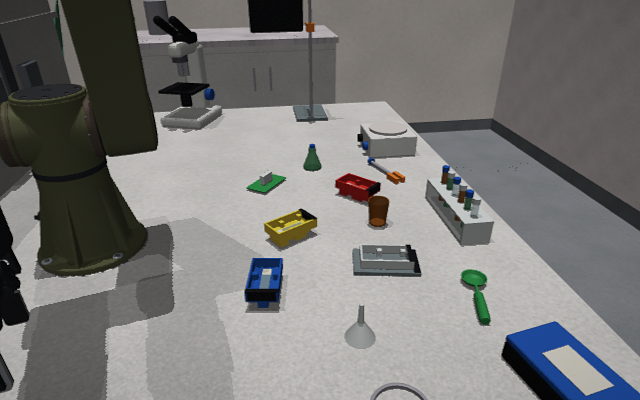

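The top picture shows these positions:

| Thing | Pixel position | Black end |
|---|---|---|
| base | (380,158) | top (+x) |
| blue tray | (408,271) | right |
| yellow tray | (320,240) | upper left, (309,220) |
| red tray | (238,149) | right, (258,135) |
| lid | (190,260) | – |
| flask | (143,193) | – |
| beaker | (307,141) | – |

The side picture agrees with this.

```bash
cat > h.py <<'E'
import numpy as np, cv2
from bench import r, optics, boxes_of, masks_of, landmark_of
from scipy.spatial.transform import Rotation as R
def to_plane(c,uv,z):
    p=optics.camera_params(c);K=p["mtx"];T=p["camera_from_world"]
    d=(np.linalg.inv(K)@np.c_[np.atleast_2d(uv),np.ones(len(np.atleast_2d(uv)))].T)
    C=-T[:3,:3].T@T[:3,3]; D=(T[:3,:3].T@d).T
    return (C+D*((z-C[2])/D[:,2])[:,None])
def rect(mask,z,c="top"):
    cs,_=cv2.findContours(mask.astype(np.uint8),cv2.RETR_EXTERNAL,cv2.CHAIN_APPROX_NONE)
    k=max(cs,key=cv2.contourArea)[:,0,:].astype(float)
    P=to_plane(c,k,z)[:,:2]
    (cx,cy),(a,b),th=cv2.minAreaRect((P*1000).astype(np.float32))
    if a<b: a,b,th=b,a,th+90
    return cx/1000,cy/1000,a,b,(th+90)%180-90
def project(c,P):
    p=optics.camera_params(c);q=p["camera_from_world"][:3,:3]@np.asarray(P)+p["camera_from_world"][:3,3]
    u=p["mtx"]@q;return u[:2]/u[2]
def go(x,y,z,yaw):
    """shift/turn in call units to TCP at x,y,z, tool down, tool-y (jaw) along yaw (deg), nearest half turn"""
    s=r.sense();R0=R.from_rotvec(s["ee_rot"]);best=None
    for k in(0,180,-180):
        a=np.radians(yaw+k);Y=np.array([np.cos(a),np.sin(a),0]);Z=np.array([0,0,-1.]);X=np.cross(Y,Z)
        v=(R0.inv()*R.from_matrix(np.c_[X,Y,Z])).as_rotvec()
        if best is None or np.linalg.norm(v)<np.linalg.norm(best): best=v
    L=R0.inv().apply(np.array([x,y,z])-s["tcp_pos"])
    rows=max(np.linalg.norm(L)/.0417,np.degrees(np.linalg.norm(best))/7.16)
    print("linear",(L/.25).round(3).tolist(),"rot",(best/np.pi).round(4).tolist(),"rows>=",round(rows,1),"t",round(s["time"],2),"tcp",s["tcp_pos"].round(4),"w",round(s["width"],3))
E
python3 - <<'E'
from h import *
for n,z in [("base",.010),("tray_blue_mid",.044),("tray_yellow_mid",.044),("tray_red_mid",.044),("lid_mid",.010)]:
    m=masks_of("top",n)
    for d in m[:1]: print(n,round(d["score"],2),np.round(rect(d["region"],z),3),d["extent"])
for n,a,b,z in[("base",[379.4,157.6],[384.2,262],0),("blue",[403.8,270.6],[265.2,289.1],.022),("yel",[319,241.8],[289.2,229.4],.022),("red",[237.4,148.4],None,.022),("lid",[183.7,260.6],[265.7,177.6],.019),("flask",[142.7,193.5],[310.8,155.7],.039),("beaker",[309.8,139.5],None,.032)]:
    print(n,to_plane("top",a,z)[0].round(3),b and to_plane("side",b,z)[0].round(3))
go(.35,-.25,.2,0)
E
```

```text
base 0.88 [  0.653  -0.167 141.319  86.367 -10.337] [357.3, 125.4, 47.5, 63.0]
tray_blue_mid 0.64 [ 4.61000e-01 -2.80000e-02  1.09287e+02  6.30610e+01  3.09410e+01] [296.2, 211.5, 47.9, 57.7]
tray_yellow_mid 0.83 [ 4.61000e-01 -2.80000e-02  1.10745e+02  6.50220e+01  3.11330e+01] [296.0, 214.6, 48.7, 52.7]
tray_red_mid 0.87 [  0.659   0.155 110.426  66.846 -46.184] [209.0, 121.9, 56.3, 55.5]
lid_mid 0.83 [  0.41    0.264 114.094  66.012  53.925] [159.8, 235.4, 62.3, 51.6]
base [ 0.654 -0.168  0.   ] [ 0.656 -0.158  0.   ]
blue [ 0.394 -0.218  0.022] [ 0.395 -0.241  0.022]
yel [ 0.456 -0.027  0.022] [ 0.458 -0.028  0.022]
red [0.665 0.161 0.022] None
lid [0.41  0.273 0.019] [0.412 0.28  0.019]
flask [0.556 0.363 0.039] [0.559 0.381 0.039]
beaker [ 0.686 -0.003  0.032] None
linear [1.097, -1.075, 0.077] rot [0.0, 0.0, -0.4176] rows>= 10.5 t 1.05 tcp [ 0.1536 -0.58    0.2192] w 1.002
```

```bash
python3 - <<'E'
from h import *
im=optics.get_image("top");b,g,rr=[im[...,i].astype(int) for i in range(3)]
M=np.zeros(im.shape[:2],bool)
roi=np.zeros_like(M);roi[245:297,372:446]=1
dark=(im.max(2)<60);blue=(b>rr+40)
M=roi&(dark|blue); M=cv2.morphologyEx(M.astype(np.uint8),cv2.MORPH_CLOSE,np.ones((5,5)))
M=cv2.morphologyEx(M,cv2.MORPH_OPEN,np.ones((5,5)))
x=rect(M,.044);print(np.round(x,3))
v=im[235:305,360:450].copy();v[M[235:305,360:450]==0]//=3
cv2.imwrite("pics/blue.png",cv2.resize(np.hstack([im[235:305,360:450],v]),None,fx=4,fy=4))
cv2.imwrite("pics/base.png",cv2.resize(im[120:195,340:420],None,fx=6,fy=6))
go(x[0],x[1],.16,x[4]+90)
E
```

```text
[  0.394  -0.223 107.745  59.106  81.937]
linear [1.296, -1.133, 0.237] rot [0.0, 0.0, -0.3728] rows>= 10.4 t 1.1 tcp [ 0.1535 -0.58    0.2192] w 0.999
```

View pics/blue.png

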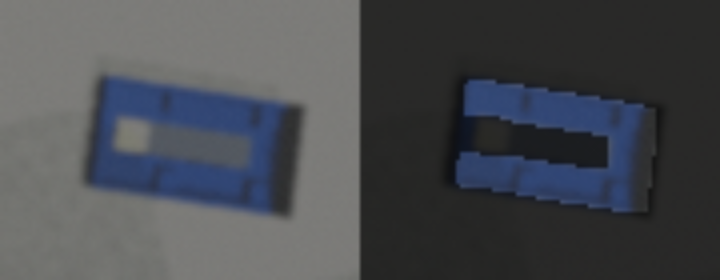

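Call:
move_arm --linear '[[0.9, -0.79, 0.0], [0.9, -0.79, 0.0], [0.9, -0.79, 0.0], [0.9, -0.79, 0.0], [0.9, -0.79, 0.0], [0.9, -0.79, 0.0], [0.9, -0.79, 0.0], [0.9, -0.79, 0.0]]' --rot '[[0, 0, -0.3], [0, 0, -0.3], [0, 0, -0.3], [0, 0, -0.3], [0, 0, -0.3], [0, 0, -0.3], [0, 0, -0.3], [0, 0, -0.3]]' --fingers '[1, 1, 1, 1, 1, 1, 1, 1]'

```text
time: 1.77
tcp_pos: [0.3228, -0.3269, 0.2194]
ee_rot: [-2.582, -1.789, -0.004]
contact_force: [-0.2, -0.7, -0.4]
width: 0.998
```

```bash
python3 - <<'E'
from h import *
c=to_plane("top",[[385.5,253.75],[435.75,261.25],[432.5,288.75],[382,281.25]],.044)[:,:2]
print(c.mean(0),np.linalg.norm(c-np.roll(c,-1,0),axis=1),np.degrees(np.arctan2(*((c[1]+c[2]-c[0]-c[3])[::-1]))))
print(r.sense()["q"])
go(.394,-.223,.12,-8.2); go(.394,-.223,.035,-8.2)
E
```

```text
[ 0.39383421 -0.22396702] [0.11226343 0.06032471 0.11214936 0.06027358] -97.75622556268614
[-0.79364318  0.04956281 -0.36723032  1.15433986  0.00249466  1.1359781 ]
linear [0.488, 0.12, 0.399] rot [0.0003, -0.0007, -0.0687] rows>= 3.8 t 1.77 tcp [ 0.3228 -0.3269  0.2194] w 0.998
linear [0.487, 0.12, 0.739] rot [0.0003, -0.0007, -0.0687] rows>= 5.4 t 1.77 tcp [ 0.3228 -0.3269  0.2194] w 0.998
```

Call:
move_arm --linear '[[0.488, 0.12, 0.2], [0.488, 0.12, 0.2], [0.488, 0.12, 0.2], [0.488, 0.12, 0.2], [0.488, 0.12, 0.2], [0.488, 0.12, 0.2], [0.488, 0.12, 0.2], [0.488, 0.12, 0.2]]' --rot '[[0, 0, -0.4], [0, 0, -0.4], [0, 0, -0.4], [0, 0, -0.4], [0, 0, -0.4], [0, 0, -0.4], [0, 0, -0.4], [0, 0, -0.4]]' --fingers '[1, 1, 1, 1, 1, 1, 1, 1]'

```text
time: 2.43
tcp_pos: [0.3939, -0.2229, 0.1698]
ee_rot: [1.413, 2.805, 0.003]
contact_force: [1.0, -0.6, -0.0]
width: 1.0
```

Call:
move_arm --linear '[[0, 0, 0], [0, 0, 0], [0, 0, 0], [0, 0, 0], [0, 0, 0], [0, 0, 0], [0, 0, 0], [0, 0, 0]]' --rot '[[0, 0, -0.4], [0, 0, -0.4], [0, 0, -0.4], [0, 0, -0.4], [0, 0, -0.4], [0, 0, -0.4], [0, 0, -0.4], [0, 0, -0.4]]' --fingers '[1, 1, 1, 1, 1, 1, 1, 1]'

```text
time: 3.1
tcp_pos: [0.394, -0.2229, 0.1699]
ee_rot: [-0.103, 3.138, 0.002]
contact_force: [-0.7, 0.2, -0.2]
width: 0.999
```

```bash
sed -i 's/for k in(0,180,-180)/for k in(0,)/' h.py; python3 - <<'E'
from h import *
print(r.sense()["q"])
go(.394,-.223,.1,172); go(.394,-.223,.035,172)
E
```

```text
[-0.51626919  0.06493046 -0.46684762  1.03808917  0.00187104 -0.58211592]
linear [0.0, -0.001, 0.28] rot [-0.0001, 0.0007, -0.4346] rows>= 10.9 t 3.1 tcp [ 0.394  -0.2229  0.1699] w 0.999
linear [0.001, -0.001, 0.54] rot [-0.0001, 0.0007, -0.4346] rows>= 10.9 t 3.1 tcp [ 0.394  -0.2229  0.1699] w 0.999
```

Call:
move_arm --linear '[[0, 0, 0.1], [0, 0, 0.2], [0, 0, 0.28], [0, 0, 0.28], [0, 0, 0.28], [0, 0, 0.28], [0, 0, 0.28], [0, 0, 0.28]]' --rot '[[0, 0, -0.4346], [0, 0, -0.4346], [0, 0, -0.4346], [0, 0, -0.4346], [0, 0, -0.4346], [0, 0, -0.4346], [0, 0, -0.4346], [0, 0, -0.4346]]' --fingers '[1, 1, 1, 1, 1, 1, 1, 1]'

```text
time: 3.77
tcp_pos: [0.3942, -0.2229, 0.1]
ee_rot: [-1.595, 2.704, 0.0]
contact_force: [0.7, 0.4, -0.4]
width: 0.997
```

```bash
python3 - <<'E'
from h import *
go(.394,-.223,.035,172)
E
```

```text
linear [0.001, 0.001, 0.26] rot [-0.0004, 0.0005, -0.1163] rows>= 2.9 t 3.77 tcp [ 0.3942 -0.2229  0.1   ] w 0.997
```

Call:
move_arm --linear '[[0, 0, 0], [0, 0, 0], [0, 0, 0.05], [0, 0, 0.13], [0, 0, 0.26], [0, 0, 0.26], [0, 0, 0.26], [0, 0, 0.26]]' --rot '[[0, 0, -0.1163], [0, 0, -0.1163], [0, 0, -0.1163], [0, 0, -0.1163], [0, 0, -0.1163], [0, 0, -0.1163], [0, 0, -0.1163], [0, 0, -0.1163]]' --fingers '[1, 1, 1, 1, 1, 1, -1, -1]' --squeeze 40

```text
time: 4.43
tcp_pos: [0.3946, -0.2229, 0.0359]
ee_rot: [-2.06, 2.369, -0.001]
contact_force: [0.5, 0.3, -0.6]
width: 0.746
```

Call:
move_arm --linear '[[0, 0, 0], [0, 0, 0], [0, 0, 0], [0, 0, 0], [0, 0, 0], [0, 0, 0]]' --rot '[[0, 0, 0], [0, 0, 0], [0, 0, 0], [0, 0, 0], [0, 0, 0], [0, 0, 0]]' --fingers '[-1, -1, -1, -1, -1, -1]'

```text
time: 4.93
tcp_pos: [0.3947, -0.223, 0.0362]
ee_rot: [-2.06, 2.369, -0.001]
contact_force: [0.2, -0.0, 0.5]
width: -0.002
```

```bash
python3 - <<'E'
from h import *
go(.394,-.223,.15,172);go(.653,-.167,.15,79.7)
E
```

```text
linear [-0.0, 0.002, -0.455] rot [-0.0007, 0.0004, -0.0] rows>= 2.7 t 4.93 tcp [ 0.3947 -0.223   0.0362] w -0.002
linear [-0.366, -0.993, -0.453] rot [-0.0002, 0.0008, 0.5128] rows>= 12.9 t 4.93 tcp [ 0.3947 -0.223   0.0362] w -0.002
```

```bash
python3 - <<'E'
from h import *
a=optics.get_image("side")[180:360,180:350];b=optics.get_image("top")[200:330,350:470]
cv2.imwrite("pics/miss.png",np.hstack([cv2.resize(a,(400,420)),cv2.resize(b,(390,420))]))
E
```

```text
(no output)
```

View pics/miss.png

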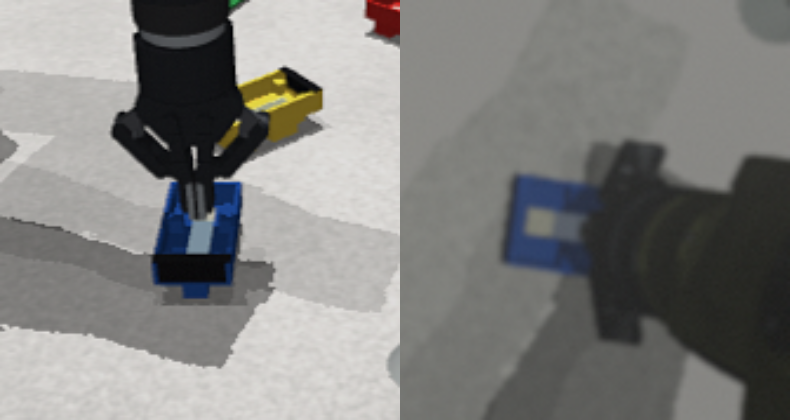

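```bash
python3 - <<'E'
from h import *
c=to_plane("side",[[244.6,289.3],[279.9,289.3],[282.8,258.4],[252.2,258.4]],.044)
print(c,c.mean(0))
for z in(.017,.036): print(z,project("side",[.3947,-.223,z]),project("top",[.3947,-.223,z]))
im=optics.get_image("side")[225:315,220:310]
cv2.imwrite("pics/miss2.png",cv2.resize(im,None,fx=6,fy=6,interpolation=cv2.INTER_CUBIC))
E
```

```text
[[ 0.35769245 -0.26348383  0.044     ]
 [ 0.42286121 -0.27258988  0.044     ]
 [ 0.43453872 -0.17493118  0.044     ]
 [ 0.3721135  -0.16604403  0.044     ]] [ 0.39680147 -0.21926223  0.044     ]
0.017 [264.87812708 285.27298431] [405.40418418 269.94500918]
0.036 [264.23975026 277.60902112] [407.58454234 270.54865593]
```

View pics/miss2.png

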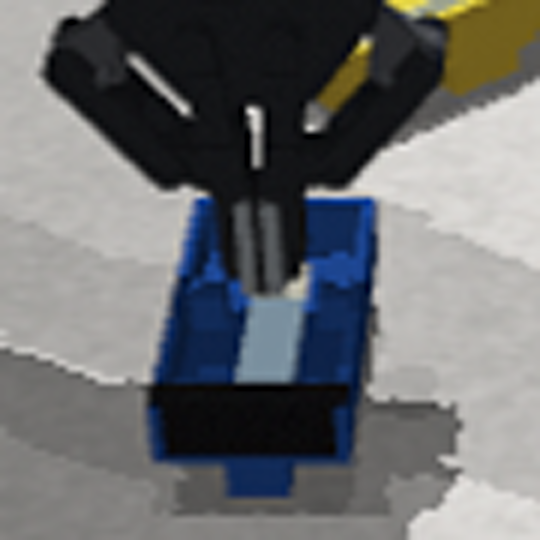

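The fingertips, at side pixel (264,274), are closed inside the tray mouth. They look about 25 mm higher than the reported pose implies. I'll probe gently downward inside the tray to find the real tip height.

Call:
move_arm --linear '[[0, 0, 0.01], [0, 0, 0.02], [0, 0, 0.03], [0, 0, 0.03]]' --rot '[[0, 0, 0], [0, 0, 0], [0, 0, 0], [0, 0, 0]]' --fingers '[-1, -1, -1, -1]'

```text
time: 5.42
tcp_pos: [0.3941, -0.2227, 0.0277]
ee_rot: [-2.06, 2.37, 0.001]
contact_force: [0.9, -0.4, -0.2]
width: 0.001
```

Call:
move_arm --linear '[[0, 0, 0.008], [0, 0, 0.016], [0, 0, 0.02], [0, 0, 0.02]]' --rot '[[0, 0, 0], [0, 0, 0], [0, 0, 0], [0, 0, 0]]' --fingers '[-1, -1, -1, -1]'

```text
time: 5.75
tcp_pos: [0.3939, -0.2225, 0.0224]
ee_rot: [-2.06, 2.37, 0.002]
contact_force: [0.1, 0.5, 0.1]
width: 0.001
```

Call:
move_arm --linear '[[0, 0, 0.006], [0, 0, 0.012], [0, 0, 0.016], [0, 0, 0.016]]' --rot '[[0, 0, 0], [0, 0, 0], [0, 0, 0], [0, 0, 0]]' --fingers '[-1, -1, -1, -1]'

```text
time: 6.08
tcp_pos: [0.3937, -0.2224, 0.0182]
ee_rot: [-2.06, 2.37, 0.002]
contact_force: [0.9, 0.9, 0.2]
width: -0.0
```

```bash
python3 - <<'E'
from h import *
s=r.sense();print(s["tcp_pos"],s["contact_force"],s["q"],s["effort"].round(2))
im=optics.get_image("side")[195:315,200:340]
cv2.imwrite("pics/probe.png",cv2.resize(im,None,fx=5,fy=5,interpolation=cv2.INTER_CUBIC))
E
```

```text
[ 0.39374717 -0.22241848  0.01820693] [0.85292465 0.94864834 0.18885635] [-5.15605838e-01  2.29039469e-01 -6.68579043e-01  6.73942001e-01
  1.86294318e-03 -1.94681536e+00] [ 0.000e+00 -4.054e+01  2.592e+01 -8.000e-02  1.000e-02  0.000e+00]
```

View pics/probe.png

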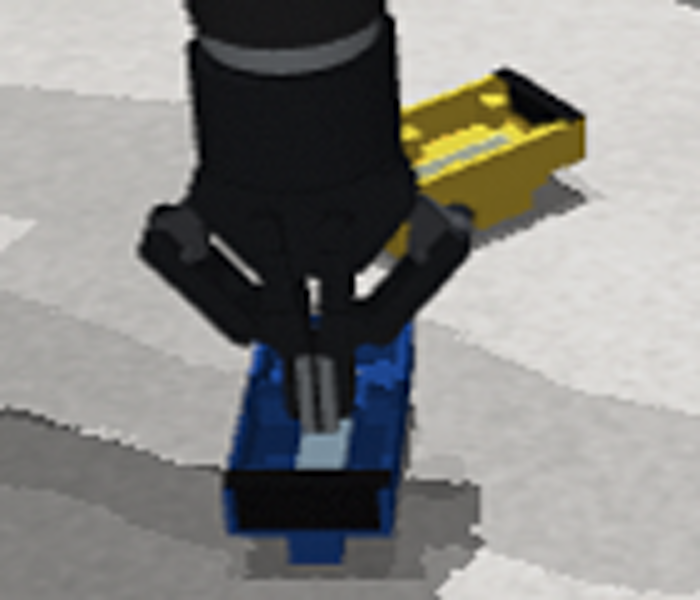

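The tips are now at about (264,281) in the side view, so z ≈ 0.027 with the TCP reported at 0.018. The fingers sit roughly 28 mm higher than stated, so I'll keep going until they touch.

Call:
move_arm --linear '[[0, 0, 0.006], [0, 0, 0.012], [0, 0, 0.016], [0, 0, 0.016]]' --rot '[[0, 0, 0], [0, 0, 0], [0, 0, 0], [0, 0, 0]]' --fingers '[-1, -1, -1, -1]'

```text
time: 6.47
tcp_pos: [0.3936, -0.2223, 0.0141]
ee_rot: [-2.06, 2.37, 0.003]
contact_force: [-0.5, -0.2, -0.7]
width: -0.001
```

Call:
move_arm --linear '[[0, 0, 0.004], [0, 0, 0.008], [0, 0, 0.012], [0, 0, 0.012]]' --rot '[[0, 0, 0], [0, 0, 0], [0, 0, 0], [0, 0, 0]]' --fingers '[-1, -1, -1, -1]'

```text
time: 6.8
tcp_pos: [0.3937, -0.2224, 0.0119]
ee_rot: [-2.06, 2.37, 0.002]
contact_force: [-4.1, 1.5, 12.5]
width: 0.001
```

Contact came at a reported z of 0.012 on the tray floor (24 mm), so the true grasp height is about 28–30 mm above the reported TCP. I'll apply that offset from here: lift, open, descend to a reported 0.006 and grip.

Call:
move_arm --linear '[[0, 0, -0.15], [0, 0, -0.28], [0, 0, -0.28], [0, 0, -0.28], [0, 0, -0.28], [0, 0, -0.28], [0, 0, -0.28], [0, 0, -0.28]]' --rot '[[0, 0, 0], [0, 0, 0], [0, 0, 0], [0, 0, 0], [0, 0, 0], [0, 0, 0], [0, 0, 0], [0, 0, 0]]' --fingers '[-1, -1, 1, 1, 1, 1, 1, 1]'

```text
time: 7.47
tcp_pos: [0.3928, -0.222, 0.0808]
ee_rot: [-2.061, 2.37, 0.006]
contact_force: [-0.3, -0.5, -0.6]
width: 0.85
```

Call:
move_arm --linear '[[0, 0, 0], [0, 0, 0.0], [0, 0, 0.1], [0, 0, 0.2], [0, 0, 0.28], [0, 0, 0.304], [0, 0, 0.304], [0, 0, 0.304]]' --rot '[[0, 0, 0], [0, 0, 0], [0, 0, 0], [0, 0, 0], [0, 0, 0], [0, 0, 0], [0, 0, 0], [0, 0, 0]]' --fingers '[1, 1, 1, 1, 1, 1, 1, 1]'

```text
time: 8.13
tcp_pos: [0.3926, -0.2217, 0.0051]
ee_rot: [-2.061, 2.371, 0.006]
contact_force: [0.0, 0.2, 0.6]
width: 1.001
```

Call:
move_arm --linear '[[0, 0, 0], [0, 0, 0], [0, 0, 0], [0, 0, 0], [0, 0, 0], [0, 0, 0]]' --rot '[[0, 0, 0], [0, 0, 0], [0, 0, 0], [0, 0, 0], [0, 0, 0], [0, 0, 0]]' --fingers '[-1, -1, -1, -1, -1, -1]' --squeeze 40

```text
time: 8.63
tcp_pos: [0.3939, -0.2225, 0.0065]
ee_rot: [-2.06, 2.37, 0.002]
contact_force: [-1.1, 0.5, 5.5]
width: 0.719
```

```bash
python3 - <<'E'
from h import *
go(.653,-.167,.12,79.7)
E
```

```text
linear [-0.365, -0.995, -0.453] rot [0.0005, 0.0005, 0.5128] rows>= 12.9 t 8.63 tcp [ 0.3939 -0.2225  0.0065] w 0.719
```

Call:
move_arm --linear '[[0, 0, -0.1], [0, 0, -0.25], [0, 0, -0.4], [-0.06, -0.15, -0.453], [-0.12, -0.3, -0.453], [-0.18, -0.45, -0.453], [-0.24, -0.6, -0.453], [-0.29, -0.75, -0.453]]' --rot '[[0, 0, 0], [0, 0, 0], [0, 0, 0.04], [0, 0, 0.08], [0, 0, 0.12], [0, 0, 0.16], [0, 0, 0.2], [0, 0, 0.24]]' --fingers '[-1, -1, -1, -1, -1, -1, -1, -1]'

```text
time: 9.3
tcp_pos: [0.5916, -0.176, 0.1207]
ee_rot: [-1.04, 2.962, 0.002]
contact_force: [0.5, -0.7, -0.6]
width: 0.715
```

```bash
python3 - <<'E'
from h import *
print(r.sense()["q"])
go(.653,-.167,.12,79.7)
E
```

```text
[-0.29039303  0.39821619 -0.15651444  1.01537464  0.00217869 -0.96583121]
linear [-0.214, -0.126, 0.003] rot [0.0005, 0.0006, 0.2722] rows>= 6.8 t 9.3 tcp [ 0.5916 -0.176   0.1207] w 0.715
```

Call:
move_arm --linear '[[-0.1, -0.06, 0], [-0.214, -0.126, 0], [-0.214, -0.126, 0], [-0.214, -0.126, 0], [-0.214, -0.126, 0], [-0.214, -0.126, 0], [-0.214, -0.126, 0], [-0.214, -0.126, 0]]' --rot '[[0, 0, 0.2722], [0, 0, 0.2722], [0, 0, 0.2722], [0, 0, 0.2722], [0, 0, 0.2722], [0, 0, 0.2722], [0, 0, 0.2722], [0, 0, 0.2722]]' --fingers '[-1, -1, -1, -1, -1, -1, -1, -1]'

```text
time: 9.97
tcp_pos: [0.653, -0.1671, 0.121]
ee_rot: [0.286, 3.127, 0.003]
contact_force: [0.4, -0.2, -1.0]
width: 0.713
```

```bash
python3 - <<'E'
from h import *
go(.653,-.167,.032,79.7)
a=optics.get_image("top")[90:220,310:460];b=optics.get_image("side")[140:300,300:480]
cv2.imwrite("pics/place1.png",np.hstack([cv2.resize(a,(440,390)),cv2.resize(b,(360,390))]))
E
```

```text
linear [0.0, -0.0, 0.356] rot [0.0007, 0.0003, -0.0008] rows>= 2.1 t 9.97 tcp [ 0.653  -0.1671  0.121 ] w 0.713
```

View pics/place1.png

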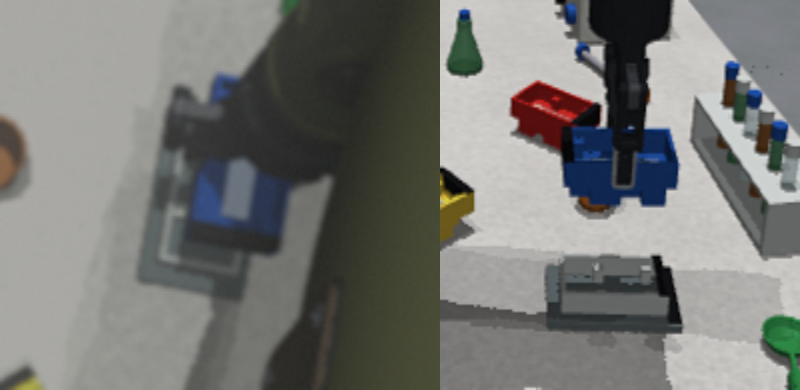

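Call:
move_arm --linear '[[0, 0, 0.12], [0, 0, 0.24], [0, 0, 0.28], [0, 0, 0.31], [0, 0, 0.34], [0, 0, 0.36], [0, 0, 0.36]]' --rot '[[0, 0, 0], [0, 0, 0], [0, 0, 0], [0, 0, 0], [0, 0, 0], [0, 0, 0], [0, 0, 0]]' --fingers '[-1, -1, -1, -1, -1, -1, -1]'

```text
time: 10.65
tcp_pos: [0.6532, -0.167, 0.0309]
ee_rot: [0.276, 3.128, 0.003]
contact_force: [-0.4, 0.5, -2.2]
width: 0.718
```

Call:
move_arm --linear '[[0, 0, 0.006], [0, 0, 0.008], [0, 0, 0.006], [0, 0, 0.006], [0, 0, 0.006], [0, 0, 0.0], [0, 0, -0.1], [0, 0, -0.25]]' --rot '[[0, 0, 0], [0, 0, 0], [0, 0, 0], [0, 0, 0], [0, 0, 0], [0, 0, 0], [0, 0, 0], [0, 0, 0]]' --fingers '[-1, -1, 1, 1, 1, 1, 1, 1]'

```text
time: 11.32
tcp_pos: [0.6498, -0.1663, 0.0901]
ee_rot: [-0.276, -3.123, -0.005]
contact_force: [-0.3, -0.2, -0.3]
width: 1.0
```

```bash
python3 - <<'E'
from h import *
go(.461,-.028,.09,121)
E
```

```text
linear [0.84, 0.412, 0.007] rot [0.0016, -0.0018, -0.2282] rows>= 5.7 t 11.32 tcp [ 0.6498 -0.1663  0.0901] w 1.0
```

Call:
move_arm --linear '[[0.14, 0.07, 0], [0.3, 0.15, 0], [0.84, 0.412, 0.007], [0.84, 0.412, 0.007], [0.84, 0.412, 0.007], [0.84, 0.412, 0.007], [0.84, 0.412, 0.007], [0.84, 0.412, 0.007]]' --rot '[[0, 0, -0.2282], [0, 0, -0.2282], [0, 0, -0.2282], [0, 0, -0.2282], [0, 0, -0.2282], [0, 0, -0.2282], [0, 0, -0.2282], [0, 0, -0.2282]]' --fingers '[1, 1, 1, 1, 1, 1, 1, 1]'

```text
time: 11.98
tcp_pos: [0.4604, -0.0274, 0.0907]
ee_rot: [0.84, -3.023, -0.008]
contact_force: [1.2, 0.1, -0.7]
width: 1.001
```

```bash
python3 - <<'E'
from h import *
go(.46,-.028,.0065,121)
a=optics.get_image("top");b=optics.get_image("side")
cv2.imwrite("pics/chk1.png",np.hstack([cv2.resize(a[110:200,330:430],(400,360)),cv2.resize(b[180:300,310:440],(390,360))]))
for n in["tray_blue_mid"]:
    for d in masks_of("top",n)[:2]: print(round(d["score"],2),np.round(rect(d["region"],.067),3),d["extent"])
E
```

```text
linear [0.002, -0.003, 0.337] rot [0.0018, -0.0008, 0.0002] rows>= 2.0 t 11.98 tcp [ 0.4604 -0.0274  0.0907] w 1.001
0.96 [  0.65   -0.166 114.286  64.739  -9.583] [365.2, 127.6, 36.3, 52.6]
```

View pics/chk1.png

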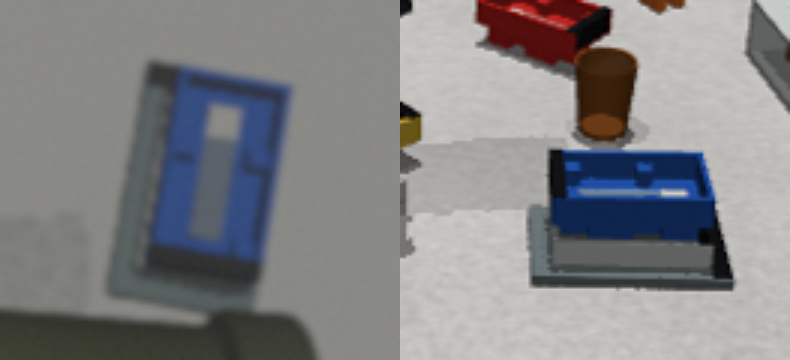

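Blue is standing high on the base, level, with its black end toward the robot, opposite to the base's. Now yellow.

Call:
move_arm --linear '[[0, 0, 0.1], [0, 0, 0.22], [0.002, -0.003, 0.337], [0.002, -0.003, 0.337], [0.002, -0.003, 0.337], [0.002, -0.003, 0.337], [0.002, -0.003, 0.337], [0.002, -0.003, 0.337]]' --rot '[[0.0018, -0.0008, 0], [0.0018, -0.0008, 0], [0.0018, -0.0008, 0], [0.0018, -0.0008, 0], [0.0018, -0.0008, 0], [0.0018, -0.0008, 0], [0.0018, -0.0008, 0], [0.0018, -0.0008, 0]]' --fingers '[1, 1, 1, 1, -1, -1, -1, -1]'

```text
time: 12.8
tcp_pos: [0.4642, -0.0295, 0.0079]
ee_rot: [-0.836, 3.025, -0.002]
contact_force: [-0.1, -0.2, -2.0]
width: 0.72
```

Call:
move_arm --linear '[[0, 0, 0], [0, 0, 0], [0, 0, -0.1], [0, 0, -0.25], [0, 0, -0.4], [0, 0, -0.56], [0, 0, -0.62], [0, 0, -0.62]]' --rot '[[0, 0, 0], [0, 0, 0], [0, 0, 0], [0, 0, 0], [0, 0, 0], [0, 0, 0], [0, 0, 0], [0, 0, 0]]' --fingers '[-1, -1, -1, -1, -1, -1, -1, -1]'

```text
time: 13.47
tcp_pos: [0.4671, -0.0296, 0.1679]
ee_rot: [-0.834, 3.017, -0.007]
contact_force: [0.6, 0.3, -1.4]
width: 0.717
```

```bash
python3 - <<'E'
from h import *
go(.652,-.1665,.16,79.9)
E
```

```text
linear [-0.353, -0.849, 0.041] rot [-0.0011, 0.004, 0.2278] rows>= 5.7 t 13.47 tcp [ 0.4671 -0.0296  0.1679] w 0.717
```

Call:
move_arm --linear '[[-0.05, -0.14, 0], [-0.11, -0.28, 0.02], [-0.17, -0.42, 0.02], [-0.23, -0.56, 0.02], [-0.3, -0.7, 0.04], [-0.353, -0.849, 0.04], [-0.353, -0.849, 0.04], [-0.353, -0.849, 0.04]]' --rot '[[0, 0, 0.04], [0, 0, 0.08], [0, 0.002, 0.12], [0, 0.004, 0.16], [-0.001, 0.004, 0.2], [-0.001, 0.004, 0.2278], [-0.001, 0.004, 0.2278], [-0.001, 0.004, 0.2278]]' --fingers '[-1, -1, -1, -1, -1, -1, -1, -1]'

```text
time: 14.13
tcp_pos: [0.6519, -0.1675, 0.1571]
ee_rot: [-0.278, -3.126, -0.001]
contact_force: [-0.5, -0.0, -2.2]
width: 0.72
```

```bash
cat >> h.py <<'E'
def side_cols(rgbtest,z,f):
    """centre of a coloured tray's long side in the side picture: rough x of tray from column extents"""
E
python3 - <<'E'
from h import *
go(.652,-.1665,.068,79.9)
b=optics.get_image("side")
for n in("tray_yellow_mid","tray_blue_mid"):
    print(n,[(np.round(d["extent"],1),round(d["score"],2)) for d in masks_of("side",n)[:2]],[(np.round(d["position"],1),round(d["score"],2)) for d in landmark_of("side",n)[:2]])
s=r.sense()["tcp_pos"]
print(project("side",s+[0,0,.0155]),project("side",[.650,-.166,.045]),project("side",[.653,-.167,.045]))
cv2.imwrite("pics/place2.png",cv2.resize(b[140:300,290:470],None,fx=4,fy=3.5))
E
```

```text
linear [-0.001, 0.004, 0.357] rot [0.0, -0.0011, -0.0004] rows>= 2.1 t 14.13 tcp [ 0.6519 -0.1675  0.1571] w 0.72
tray_yellow_mid [(array([352.5, 247.7,  67.2,  28.8]), 0.67), (array([360.3, 179. ,  59.7,  29.6]), 0.65)] [(array([386.7, 195.3]), 0.82), (array([384.2, 248.6]), 0.29)]
tray_blue_mid [(array([359.1, 231.8,  56.8,  30.3]), 0.83), (array([361.1, 176.6,  61. ,  31.8]), 0.23)] [(array([384.8, 249.9]), 0.71)]
[388.88013518 191.80965485] [384.09652618 247.21157036] [385.60428885 247.36106352]
```

View pics/place2.png

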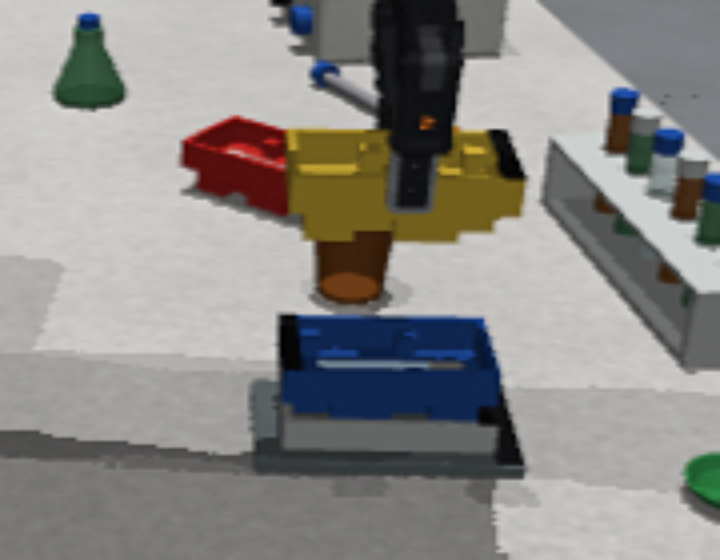

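```bash
python3 - <<'E'
from h import *
def corners(cx,cy,z,yaw):
    a=np.radians(yaw);return [project("side",[cx+np.cos(a)*u-np.sin(a)*v,cy+np.sin(a)*u+np.cos(a)*v,z]).round(1).tolist() for u,v in((-.055,-.031),(.055,-.031),(.055,.031),(-.055,.031))]
s=r.sense()["tcp_pos"]
print("yel",corners(s[0],s[1],s[2]+.0375,-10.1))
for x in(.650,.653):print("blu",corners(x,-.166,.067,-10))
E
```

```text
yel [[362.1, 188.5], [420.8, 189.2], [415.8, 175.4], [360.7, 174.8]]
blu [[359.0, 246.3], [413.5, 247.3], [409.2, 231.1], [357.8, 230.2]]
blu [[360.5, 246.2], [415.0, 247.1], [410.6, 231.0], [359.2, 230.1]]
```

Call:
move_arm --linear '[[-0.003, 0, 0.12], [-0.004, 0.002, 0.22], [-0.004, 0.002, 0.28], [-0.004, 0.002, 0.31], [-0.004, 0.002, 0.335], [-0.004, 0.002, 0.35], [-0.004, 0.002, 0.35]]' --rot '[[0, -0.001, 0], [0, -0.001, 0], [0, -0.001, 0], [0, -0.001, 0], [0, -0.001, 0], [0, -0.001, 0], [0, -0.001, 0]]' --fingers '[-1, -1, -1, -1, -1, -1, -1]'

```text
time: 14.97
tcp_pos: [0.6521, -0.1651, 0.0735]
ee_rot: [0.274, 3.126, -0.001]
contact_force: [-0.1, 0.2, -1.4]
width: 0.71
```

Call:
move_arm --linear '[[0, 0, 0.0], [0, 0, 0.004], [0, 0, 0.008], [0, 0, 0.012], [0, 0, 0.012]]' --rot '[[0, 0, 0], [0, 0, 0], [0, 0, 0], [0, 0, 0], [0, 0, 0]]' --fingers '[-1, -1, -1, -1, -1]'

```text
time: 15.38
tcp_pos: [0.6521, -0.1651, 0.0705]
ee_rot: [0.274, 3.126, -0.001]
contact_force: [0.4, -0.9, -2.2]
width: 0.72
```

```bash
python3 - <<'E'
from h import *
go(.653,-.167,.068,79.9);s=r.sense();print(s["contact_force"],s["wrist_torque"])
E
```

```text
linear [-0.005, -0.007, 0.01] rot [-0.0, 0.0011, 0.0004] rows>= 0.1 t 15.38 tcp [ 0.6521 -0.1651  0.0705] w 0.72
[ 0.39323698 -0.86829654 -2.18186979] [ 0.01747504 -0.00526451 -0.00651167]
```

Call:
move_arm --linear '[[-0.002, -0.004, 0.004], [-0.004, -0.007, 0.008], [-0.004, -0.007, 0.012], [-0.004, -0.007, 0.016], [-0.004, -0.007, 0.016]]' --rot '[[0, 0, 0], [0, 0, 0], [0, 0, 0], [0, 0, 0], [0, 0, 0]]' --fingers '[-1, -1, -1, -1, -1]'

```text
time: 15.8
tcp_pos: [0.653, -0.1673, 0.0677]
ee_rot: [0.274, 3.125, -0.001]
contact_force: [-2.2, 0.2, 6.0]
width: 0.714
```

Touching the ledges at the expected height, so release and go to red.

Call:
move_arm --linear '[[0, 0, 0], [0, 0, 0], [0, 0, 0], [0, 0, 0], [0, 0, -0.1], [0, 0, -0.25], [0, 0, -0.35], [0, 0, -0.35]]' --rot '[[0, 0, 0], [0, 0, 0], [0, 0, 0], [0, 0, 0], [0, 0, 0], [0, 0, 0], [0, 0, 0], [0, 0, 0]]' --fingers '[1, 1, 1, 1, 1, 1, 1, 1]'

```text
time: 16.47
tcp_pos: [0.6562, -0.1681, 0.1617]
ee_rot: [0.273, 3.116, -0.004]
contact_force: [0.6, -0.6, 1.0]
width: 1.001
```

```bash
python3 - <<'E'
from h import *
for d in masks_of("top","tray_red_mid")[:1]: print(d["score"],np.round(rect(d["region"],.044),3))
go(.659,.155,.145,224)
E
```

```text
0.9 [  0.658   0.156 110.335  68.484 -48.683]
linear [0.211, 1.274, 0.052] rot [-0.0045, 0.001, -0.8002] rows>= 20.1 t 16.52 tcp [ 0.6552 -0.1678  0.159 ] w 0.996
```

```bash
python3 - <<'E'
from h import *
a=optics.get_image("top");b=optics.get_image("side")
cv2.imwrite("pics/red.png",np.hstack([cv2.resize(a[115:185,200:275],None,fx=6,fy=6,interpolation=cv2.INTER_CUBIC),cv2.resize(b[170:275,340:430],(340,420))]))
E
```

```text
(no output)
```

View pics/red.png

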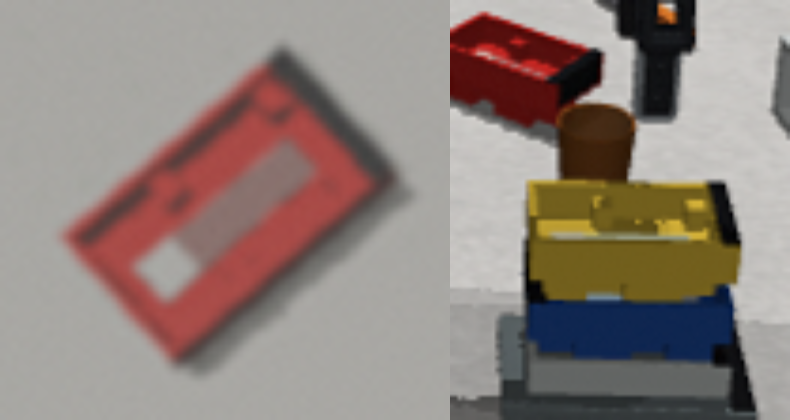

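Call:
move_arm --linear '[[0.03, 0.16, 0.0], [0.06, 0.32, 0.0], [0.1, 0.48, 0.0], [0.1, 0.64, 0.0], [0.1, 0.8, 0.0], [0.1, 0.9, 0.0], [0.1, 0.9, 0.0], [0.1, 0.9, 0.0]]' --rot '[[0, 0, -0.4], [0, 0, -0.4], [0, 0, -0.4], [0, 0, -0.4], [0, 0, -0.4], [0, 0, -0.4], [0, 0, -0.4], [0, 0, -0.4]]' --fingers '[1, 1, 1, 1, 1, 1, 1, 1]'

```text
time: 17.28
tcp_pos: [0.6659, 0.061, 0.1523]
ee_rot: [-1.273, 2.872, -0.003]
contact_force: [0.9, -0.1, 0.9]
width: 1.003
```

```bash
python3 - <<'E'
from h import *
c=to_plane("top",[[210.8,154.5],[247.2,122.5],[265.3,144.7],[229.7,175]],.044)[:,:2]
yaw=np.degrees(np.arctan2(*((c[1]+c[2]-c[0]-c[3])[::-1])))
print(c.mean(0),np.linalg.norm(c-np.roll(c,-1,0),axis=1),yaw)
go(*c.mean(0),.09,yaw+270)
E
```

```text
[0.65839701 0.15576095] [0.10776706 0.06461245 0.10359027 0.06224695] -47.248439037610666
linear [-0.261, 0.277, 0.248] rot [-0.0003, -0.0005, -0.4719] rows>= 11.9 t 17.28 tcp [0.6659 0.061  0.1523] w 1.003
```

Call:
move_arm --linear '[[-0.1, 0.1, 0], [-0.261, 0.277, 0], [-0.261, 0.277, 0.05], [-0.261, 0.277, 0.1], [-0.261, 0.277, 0.2], [-0.261, 0.277, 0.248], [-0.261, 0.277, 0.248], [-0.261, 0.277, 0.248]]' --rot '[[0, 0, -0.4719], [0, 0, -0.4719], [0, 0, -0.4719], [0, 0, -0.4719], [0, 0, -0.4719], [0, 0, -0.4719], [0, 0, -0.4719], [0, 0, -0.4719]]' --fingers '[1, 1, 1, 1, 1, 1, 1, 1]'

```text
time: 17.95
tcp_pos: [0.6557, 0.1553, 0.0862]
ee_rot: [2.488, -1.911, -0.003]
contact_force: [-0.1, -0.5, 0.9]
width: 0.995
```

```bash
python3 - <<'E'
from h import *
print(r.sense()["q"].round(2))
go(.6585,.156,.007,222.9)
E
```

```text
[ 0.23  0.53 -0.04  1.01 -0.   -1.6 ]
linear [-0.0, -0.013, 0.317] rot [0.0016, 0.0, -0.1554] rows>= 3.9 t 17.95 tcp [0.6557 0.1553 0.0862] w 0.995
```

Call:
move_arm --linear '[[0, -0.013, 0], [0, -0.013, 0], [0, -0.013, 0], [0, -0.013, 0.06], [0, -0.013, 0.15], [0, -0.013, 0.26], [0, -0.013, 0.317], [0, -0.013, 0.317]]' --rot '[[0.0016, 0, -0.1554], [0.0016, 0, -0.1554], [0.0016, 0, -0.1554], [0.0016, 0, -0.1554], [0.0016, 0, -0.1554], [0.0016, 0, -0.1554], [0.0016, 0, -0.1554], [0.0016, 0, -0.1554]]' --fingers '[1, 1, 1, 1, 1, 1, 1, 1]'

```text
time: 18.62
tcp_pos: [0.6535, 0.1548, 0.0008]
ee_rot: [2.875, -1.253, -0.013]
contact_force: [-1.0, -1.0, 0.1]
width: 0.998
```

Call:
move_arm --linear '[[0, 0, 0], [0, 0, 0], [0, 0, 0], [0, 0, 0], [0, 0, 0], [0, 0, 0]]' --rot '[[0, 0, 0], [0, 0, 0], [0, 0, 0], [0, 0, 0], [0, 0, 0], [0, 0, 0]]' --fingers '[-1, -1, -1, -1, -1, -1]'

```text
time: 19.12
tcp_pos: [0.6539, 0.1549, 0.0014]
ee_rot: [2.875, -1.253, -0.011]
contact_force: [1.0, 0.8, -0.9]
width: 0.717
```

```bash
python3 - <<'E'
from h import *
go(.6585,.156,.2,222.9);go(.653,-.167,.2,79.8)
E
```

```text
linear [0.006, -0.01, -0.794] rot [0.0025, 0.0014, 0.0] rows>= 4.8 t 19.12 tcp [0.6539 0.1549 0.0014] w 0.717
linear [0.937, 0.885, -0.792] rot [0.0028, -0.0025, 0.795] rows>= 20.0 t 19.12 tcp [0.6539 0.1549 0.0014] w 0.717
```

Call:
move_arm --linear '[[0, 0, -0.1], [0, 0, -0.25], [0, 0, -0.4], [0, 0, -0.55], [0.05, 0.05, -0.7], [0.1, 0.1, -0.79], [0.16, 0.15, -0.79], [0.22, 0.21, -0.79]]' --rot '[[0, 0, 0], [0, 0, 0], [0, 0, 0.04], [0, 0, 0.08], [0, 0, 0.12], [0, 0, 0.16], [0, 0, 0.2], [0, 0, 0.24]]' --fingers '[-1, -1, -1, -1, -1, -1, -1, -1]'

```text
time: 19.78
tcp_pos: [0.6564, 0.0791, 0.2023]
ee_rot: [2.212, -2.226, -0.002]
contact_force: [-0.4, -0.4, -1.8]
width: 0.718
```

```bash
python3 - <<'E'
from h import *
go(.653,-.167,.2,79.8)
E
```

```text
linear [0.984, 0.007, 0.011] rot [0.0004, -0.0012, 0.5546] rows>= 13.9 t 19.78 tcp [0.6564 0.0791 0.2023] w 0.718
```

Call:
move_arm --linear '[[0.07, 0, 0], [0.14, 0, 0], [0.21, 0, 0], [0.28, 0, 0], [0.35, 0, 0.01], [0.42, 0, 0.01], [0.49, 0, 0.01], [0.56, 0, 0.01]]' --rot '[[0, 0, 0.04], [0, 0, 0.08], [0, 0, 0.12], [0, 0, 0.16], [0, 0, 0.2], [0, 0, 0.24], [0, 0, 0.28], [0, 0, 0.32]]' --fingers '[-1, -1, -1, -1, -1, -1, -1, -1]'

```text
time: 20.45
tcp_pos: [0.6554, -0.0618, 0.2003]
ee_rot: [0.873, -3.015, 0.001]
contact_force: [0.2, 0.2, -0.4]
width: 0.721
```

```bash
python3 - <<'E'
from h import *
go(.653,-.167,.2,79.8)
E
```

```text
linear [0.233, -0.351, 0.002] rot [-0.0003, -0.001, 0.236] rows>= 5.9 t 20.45 tcp [ 0.6554 -0.0618  0.2003] w 0.721
```

Call:
move_arm --linear '[[0.04, -0.06, 0], [0.08, -0.12, 0], [0.12, -0.18, 0], [0.16, -0.24, 0], [0.2, -0.3, 0], [0.233, -0.351, 0], [0.233, -0.351, 0], [0.233, -0.351, 0]]' --rot '[[0, 0, 0.04], [0, 0, 0.08], [0, 0, 0.12], [0, 0, 0.16], [0, -0.001, 0.2], [0, -0.001, 0.236], [0, -0.001, 0.236], [0, -0.001, 0.236]]' --fingers '[-1, -1, -1, -1, -1, -1, -1, -1]'

```text
time: 21.12
tcp_pos: [0.6528, -0.1677, 0.2006]
ee_rot: [0.278, 3.129, -0.001]
contact_force: [-0.0, -1.1, -0.8]
width: 0.719
```

```bash
cat >> h.py <<'E'
def corners(cx,cy,z,yaw,c="side"):
    a=np.radians(yaw);return [project(c,[cx+np.cos(a)*u-np.sin(a)*v,cy+np.sin(a)*u+np.cos(a)*v,z]).round(1).tolist() for u,v in((-.055,-.031),(.055,-.031),(.055,.031),(-.055,.031))]
E
python3 - <<'E'
from h import *
go(.653,-.167,.105,79.8)
s=r.sense()["tcp_pos"]
print("red",corners(s[0],s[1],s[2]+.0426,-10.1))
print("yel",corners(.653,-.167,.104,-10.1))
b=optics.get_image("side")
cv2.imwrite("pics/place3.png",cv2.resize(b[130:290,320:470],None,fx=4,fy=3.6,interpolation=cv2.INTER_CUBIC))
E
```

```text
linear [0.0, 0.003, 0.382] rot [-0.0002, 0.0001, 0.0002] rows>= 2.3 t 21.12 tcp [ 0.6528 -0.1677  0.2006] w 0.719
red [[364.4, 166.9], [424.9, 167.5], [419.4, 154.7], [362.8, 154.3]]
yel [[361.3, 231.0], [417.0, 231.9], [412.4, 216.3], [360.0, 215.5]]
```

View pics/place3.png

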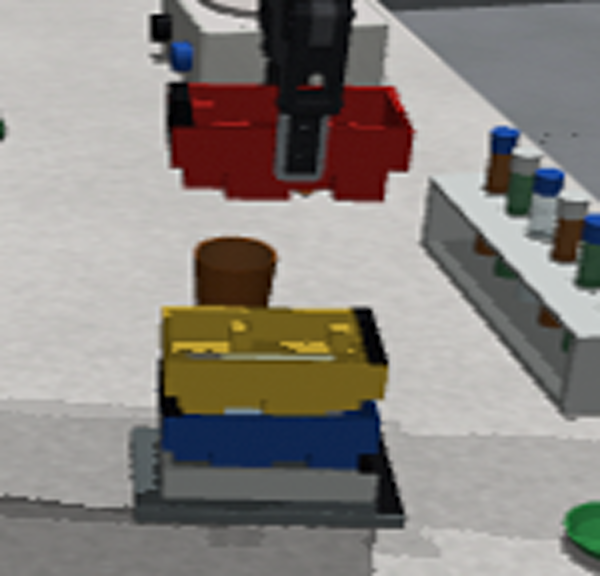

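Red is held with its black end toward the robot and sits about 3 mm toward that end in the grip, so I'll compensate in x.

Call:
move_arm --linear '[[-0.009, 0.0, 0.1], [-0.009, 0.002, 0.2], [-0.009, 0.002, 0.27], [-0.009, 0.002, 0.33], [-0.009, 0.002, 0.36], [-0.009, 0.002, 0.36], [-0.009, 0.002, 0.36]]' --rot '[[0, 0, 0], [0, 0, 0], [0, 0, 0], [0, 0, 0], [0, 0, 0], [0, 0, 0], [0, 0, 0]]' --fingers '[-1, -1, -1, -1, -1, -1, -1]'

```text
time: 21.75
tcp_pos: [0.6553, -0.1662, 0.1109]
ee_rot: [-0.274, -3.13, 0.0]
contact_force: [-0.1, -0.7, 0.3]
width: 0.719
```

```bash
python3 - <<'E'
from h import *
go(.655,-.167,.0995,79.8)
E
```

```text
linear [0.001, -0.003, 0.045] rot [-0.0001, -0.0, 0.0011] rows>= 0.3 t 21.75 tcp [ 0.6553 -0.1662  0.1109] w 0.719
```

Call:
move_arm --linear '[[0, -0.003, 0.01], [0, -0.003, 0.02], [0, -0.003, 0.027], [0, -0.003, 0.033], [0, -0.003, 0.039], [0, -0.003, 0.039]]' --rot '[[0, 0, 0.001], [0, 0, 0.001], [0, 0, 0.001], [0, 0, 0.001], [0, 0, 0.001], [0, 0, 0.001]]' --fingers '[-1, -1, -1, -1, -1, -1]'

```text
time: 22.25
tcp_pos: [0.655, -0.1669, 0.1009]
ee_rot: [-0.279, -3.129, 0.0]
contact_force: [-0.5, 0.5, -1.1]
width: 0.72
```

Call:
move_arm --linear '[[0, 0, 0.004], [0, 0, 0.008], [0, 0, 0.012], [0, 0, 0.012]]' --rot '[[0, 0, 0], [0, 0, 0], [0, 0, 0], [0, 0, 0]]' --fingers '[-1, -1, -1, -1]'

```text
time: 22.58
tcp_pos: [0.6551, -0.167, 0.0978]
ee_rot: [-0.279, -3.129, 0.0]
contact_force: [0.2, -0.2, -0.1]
width: 0.716
```

Call:
move_arm --linear '[[0, 0, 0.004], [0, 0, 0.008], [0, 0, 0.008], [0, 0, 0.008]]' --rot '[[0, 0, 0], [0, 0, 0], [0, 0, 0], [0, 0, 0]]' --fingers '[-1, -1, -1, -1]'

```text
time: 22.92
tcp_pos: [0.6555, -0.1669, 0.0974]
ee_rot: [0.279, 3.128, 0.0]
contact_force: [-2.6, 1.3, 8.5]
width: 0.72
```

Contact at the expected ledge height. Release and go to the lid.

Call:
move_arm --linear '[[0, 0, -0.002], [0, 0, -0.002], [0, 0, -0.002], [0, 0, -0.002], [0, 0, -0.1], [0, 0, -0.25], [0, 0, -0.35], [0, 0, -0.35]]' --rot '[[0, 0, 0], [0, 0, 0], [0, 0, 0], [0, 0, 0], [0, 0, 0], [0, 0, 0], [0, 0, 0], [0, 0, 0]]' --fingers '[1, 1, 1, 1, 1, 1, 1, 1]'

```text
time: 23.58
tcp_pos: [0.6586, -0.1678, 0.1913]
ee_rot: [0.278, 3.119, -0.002]
contact_force: [0.8, 0.7, 0.7]
width: 0.999
```

```bash
python3 - <<'E'
from h import *
for d in masks_of("top","lid_mid")[:1]: print(d["score"],np.round(rect(d["region"],.010),3))
go(.41,.264,.19,144)
E
```

```text
0.86 [  0.411   0.264 116.33   69.796  54.229]
linear [1.28, 1.524, -0.016] rot [-0.0014, 0.0021, -0.3566] rows>= 11.9 t 23.63 tcp [ 0.6577 -0.1675  0.1886] w 1.003
```

Call:
move_arm --linear '[[0.1, 0.12, 0], [0.8, 0.95, 0], [0.8, 0.95, 0], [0.8, 0.95, 0], [0.8, 0.95, 0], [0.8, 0.95, 0], [0.8, 0.95, 0], [0.8, 0.95, 0]]' --rot '[[0, 0, -0.33], [0, 0, -0.33], [0, 0, -0.33], [0, 0, -0.33], [0, 0, -0.33], [0, 0, -0.33], [0, 0, -0.33], [0, 0, -0.33]]' --fingers '[1, 1, 1, 1, 1, 1, 1, 1]'

```text
time: 24.3
tcp_pos: [0.4993, 0.1044, 0.1855]
ee_rot: [-1.267, 2.871, -0.004]
contact_force: [-0.2, 0.5, 0.6]
width: 0.999
```

```bash
python3 - <<'E'
from h import *
a=optics.get_image("top");w=(a.min(2)>0);roi=a[245:275,172:202].astype(int)
m=np.zeros(a.shape[:2],bool);m[245:275,172:202]=(roi[...,2]>roi.max()*.7)
print(m.sum(),np.round(rect(m,.038),3))
go(.41,.264,.1,144.1);go(.41,.264,.005,144.1)
E
```

```text
900 [  0.414   0.262  64.187  62.697 -89.304]
linear [-0.233, 0.685, 0.342] rot [-0.0007, 0.0008, -0.0336] rows>= 4.8 t 24.35 tcp [0.4983 0.1062 0.1856] w 1.0
linear [-0.232, 0.686, 0.722] rot [-0.0007, 0.0008, -0.0336] rows>= 6.1 t 24.35 tcp [0.4983 0.1062 0.1856] w 1.0
```

Call:
move_arm --linear '[[-0.04, 0.12, 0], [-0.233, 0.685, 0.1], [-0.233, 0.685, 0.2], [-0.233, 0.685, 0.342], [-0.233, 0.685, 0.342], [-0.233, 0.685, 0.342], [-0.233, 0.685, 0.342], [-0.233, 0.685, 0.342]]' --rot '[[0, 0, -0.0336], [0, 0, -0.0336], [0, 0, -0.0336], [0, 0, -0.0336], [0, 0, -0.0336], [0, 0, -0.0336], [0, 0, -0.0336], [0, 0, -0.0336]]' --fingers '[1, 1, 1, 1, 1, 1, 1, 1]'

```text
time: 25.02
tcp_pos: [0.4097, 0.2633, 0.0993]
ee_rot: [-1.429, 2.796, -0.003]
contact_force: [1.0, -0.1, 0.0]
width: 1.004
```

```bash
python3 - <<'E'
from h import *
go(.41,.264,.007,144.1)
b=optics.get_image("side")
s=r.sense()["tcp_pos"];print(project("side",s),project("side",[.41,.264,.038]),project("side",[.41,.264,.010]))
cv2.imwrite("pics/lid.png",np.hstack([cv2.resize(b[120:220,215:315],(400,400),interpolation=cv2.INTER_CUBIC),cv2.resize(b[165:285,330:440],(390,400),interpolation=cv2.INTER_CUBIC)]))
E
```

```text
linear [-0.003, 0.001, 0.369] rot [-0.0007, 0.0, 0.0003] rows>= 2.2 t 25.02 tcp [0.4097 0.2633 0.0993] w 1.004
[263.71151864 154.16597946] [264.85067621 173.99131582] [265.47457721 182.646215  ]
```

View pics/lid.png

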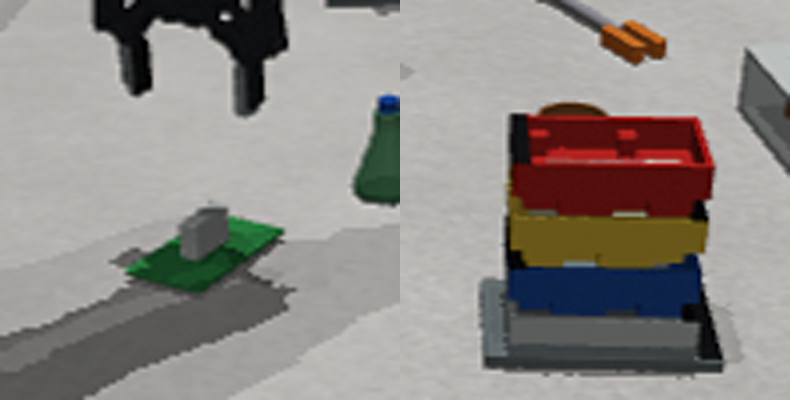

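The stack is level with alternating black ends, and the lid bar is where I computed it, at side pixel (266,173). Now grip the lid.

Call:
move_arm --linear '[[0.002, 0, 0.12], [0.004, 0, 0.24], [0.004, 0, 0.32], [0.004, 0, 0.35], [0, 0, 0.36], [0, 0, 0.36], [0, 0, 0.36], [0, 0, 0.36]]' --rot '[[0, 0, 0], [0, 0, 0], [0, 0, 0], [0, 0, 0], [0, 0, 0], [0, 0, 0], [0, 0, 0], [0, 0, 0]]' --fingers '[1, 1, 1, 1, -1, -1, -1, -1]'

```text
time: 25.73
tcp_pos: [0.4127, 0.264, 0.0117]
ee_rot: [-1.425, 2.793, -0.002]
contact_force: [-0.0, -0.2, 0.1]
width: 0.453
```

Call:
move_arm --linear '[[0, 0, 0], [0, 0, 0], [0, 0, 0], [0, 0, 0], [0, 0, 0]]' --rot '[[0, 0, 0], [0, 0, 0], [0, 0, 0], [0, 0, 0], [0, 0, 0]]' --fingers '[-1, -1, -1, -1, -1]'

```text
time: 26.15
tcp_pos: [0.4138, 0.2648, 0.0131]
ee_rot: [-1.424, 2.791, -0.002]
contact_force: [-0.1, -0.2, 6.7]
width: 0.151
```

```bash
python3 - <<'E'
from h import *
go(.653,-.167,.2,79.8)
E
```

```text
linear [0.831, -1.792, -0.744] rot [-0.0002, 0.0029, 0.357] rows>= 12.7 t 26.15 tcp [0.4138 0.2648 0.0131] w 0.151
```

Call:
move_arm --linear '[[0, 0, -0.1], [0, 0, -0.25], [0, 0, -0.4], [0, 0, -0.55], [0.02, -0.05, -0.7], [0.06, -0.14, -0.78], [0.11, -0.25, -0.8], [0.17, -0.37, -0.8]]' --rot '[[0, 0, 0], [0, 0, 0], [0, 0, 0], [0, 0, 0.02], [0, 0, 0.05], [0, 0, 0.08], [0, 0, 0.11], [0, 0, 0.14]]' --fingers '[-1, -1, -1, -1, -1, -1, -1, -1]'

```text
time: 26.82
tcp_pos: [0.4641, 0.1759, 0.2166]
ee_rot: [-0.776, 3.029, 0.002]
contact_force: [0.1, -0.2, -1.3]
width: 0.151
```

```bash
python3 - <<'E'
from h import *
go(.653,-.167,.2,79.8)
E
```

```text
linear [-0.003, -1.566, 0.07] rot [0.0009, 0.0046, 0.2162] rows>= 9.4 t 26.82 tcp [0.4641 0.1759 0.2166] w 0.151
```

Call:
move_arm --linear '[[0, -0.12, 0], [0, -0.24, 0], [0, -0.36, 0.02], [0, -0.48, 0.02], [0, -0.6, 0.03], [0, -0.72, 0.04], [0, -0.84, 0.04], [0, -0.96, 0.05]]' --rot '[[0, 0, 0.03], [0, 0, 0.06], [0, 0.001, 0.09], [0, 0.002, 0.12], [0, 0.003, 0.15], [0, 0.004, 0.17], [0, 0.004, 0.19], [0, 0.004, 0.21]]' --fingers '[-1, -1, -1, -1, -1, -1, -1, -1]'

```text
time: 27.48
tcp_pos: [0.5802, -0.0358, 0.2051]
ee_rot: [0.253, 3.129, 0.005]
contact_force: [0.7, 1.0, 0.2]
width: 0.155
```

```bash
python3 - <<'E'
from h import *
go(.653,-.167,.2,79.8)
E
```

```text
linear [-0.372, -0.471, 0.02] rot [0.001, 0.0005, 0.0053] rows>= 3.6 t 27.48 tcp [ 0.5802 -0.0358  0.2051] w 0.155
```

Call:
move_arm --linear '[[-0.08, -0.1, 0], [-0.16, -0.2, 0], [-0.24, -0.3, 0], [-0.32, -0.4, 0], [-0.378, -0.471, 0], [-0.378, -0.471, 0.01], [-0.378, -0.471, 0.01], [-0.378, -0.471, 0.01]]' --rot '[[0, 0, 0], [0.001, 0, 0.005], [0.001, 0, 0.005], [0.001, 0, 0.005], [0.001, 0, 0.005], [0.001, 0, 0.005], [0.001, 0, 0.005], [0.001, 0, 0.005]]' --fingers '[-1, -1, -1, -1, -1, -1, -1, -1]'

```text
time: 28.15
tcp_pos: [0.6539, -0.1666, 0.2021]
ee_rot: [0.278, 3.129, 0.001]
contact_force: [0.3, 0.7, -0.3]
width: 0.147
```

```bash
python3 - <<'E'
from h import *
go(.6545,-.167,.155,79.8)
b=optics.get_image("side")
s=r.sense()["tcp_pos"];
print("lid rim if centred",[ (np.array(c)).tolist() for c in corners(s[0],s[1],s[2]-.0131+.010,-10.2)])
print("red",corners(.652,-.167,.141,-10.2))
cv2.imwrite("pics/place4.png",cv2.resize(b[130:250,330:450],None,fx=5,fy=5,interpolation=cv2.INTER_CUBIC))
E
```

```text
linear [-0.002, -0.001, 0.188] rot [0.0002, 0.0001, 0.0003] rows>= 1.1 t 28.15 tcp [ 0.6539 -0.1666  0.2021] w 0.147
lid rim if centred [[363.7, 187.9], [422.5, 188.6], [417.5, 174.9], [362.3, 174.3]]
red [[361.5, 214.9], [418.4, 215.8], [413.8, 200.8], [360.3, 200.1]]
```

View pics/place4.png

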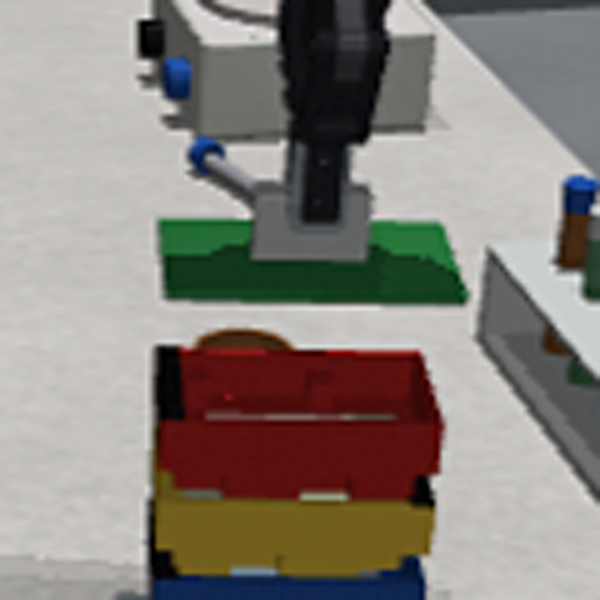

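Call:
move_arm --linear '[[0.008, -0.001, 0.05], [0.008, -0.001, 0.1], [0.008, -0.001, 0.14], [0.008, -0.001, 0.165], [0.008, -0.001, 0.175], [0.008, -0.001, 0.175], [0.008, -0.001, 0.175]]' --rot '[[0, 0, 0], [0, 0, 0], [0, 0, 0], [0, 0, 0], [0, 0, 0], [0, 0, 0], [0, 0, 0]]' --fingers '[-1, -1, -1, -1, -1, -1, -1]'

```text
time: 28.78
tcp_pos: [0.6522, -0.1659, 0.1591]
ee_rot: [0.276, 3.128, 0.001]
contact_force: [-0.5, 0.3, -0.6]
width: 0.156
```

```bash
python3 - <<'E'
from h import *
go(.652,-.167,.149,79.8)
E
```

```text
linear [-0.0, -0.005, 0.04] rot [0.0001, 0.0004, 0.0007] rows>= 0.2 t 28.78 tcp [ 0.6522 -0.1659  0.1591] w 0.156
```

Call:
move_arm --linear '[[0, -0.003, 0.004], [0, -0.004, 0.012], [0, -0.004, 0.02], [0, -0.004, 0.026], [0, -0.004, 0.032], [0, -0.004, 0.032]]' --rot '[[0, 0, 0], [0, 0, 0], [0, 0, 0], [0, 0, 0], [0, 0, 0], [0, 0, 0]]' --fingers '[-1, -1, -1, -1, -1, -1]'

```text
time: 29.28
tcp_pos: [0.6518, -0.1668, 0.1506]
ee_rot: [0.276, 3.129, 0.001]
contact_force: [-0.5, 0.4, -0.8]
width: 0.15
```

Call:
move_arm --linear '[[0, 0, 0.004], [0, 0, 0.008], [0, 0, 0.012], [0, 0, 0.012]]' --rot '[[0, 0, 0], [0, 0, 0], [0, 0, 0], [0, 0, 0]]' --fingers '[-1, -1, -1, -1]'

```text
time: 29.62
tcp_pos: [0.6524, -0.167, 0.1491]
ee_rot: [0.276, 3.127, -0.0]
contact_force: [-1.6, -0.3, 6.4]
width: 0.149
```

Call:
move_arm --linear '[[0, 0, -0.004], [0, 0, -0.004], [0, 0, -0.004], [0, 0, -0.004], [0, 0, -0.06], [0, 0, -0.2], [0, 0, -0.35], [0, 0, -0.4]]' --rot '[[0, 0, 0], [0, 0, 0], [0, 0, 0], [0, 0, 0], [0, 0, 0], [0, 0, 0], [0, 0, 0], [0, 0, 0]]' --fingers '[1, 1, 1, 1, 1, 1, 1, 1]'

```text
time: 30.28
tcp_pos: [0.6538, -0.1674, 0.2545]
ee_rot: [0.275, 3.121, -0.002]
contact_force: [0.9, -0.8, 0.9]
width: 1.001
```

Call:
move_arm --linear '[[0.15, 0, 0], [0.3, 0, 0], [0.45, 0.1, 0], [0.6, 0.2, 0], [0.75, 0.3, 0], [0.8, 0.4, 0], [0.8, 0.4, 0], [0.8, 0.4, 0]]' --rot '[[0, 0, 0], [0, 0, 0], [0, 0, 0], [0, 0, 0], [0, 0, 0], [0, 0, 0], [0, 0, 0], [0, 0, 0]]' --fingers '[1, 1, 1, 1, 1, 1, 1, 1]'

```text
time: 30.95
tcp_pos: [0.4737, -0.0327, 0.2532]
ee_rot: [0.271, 3.12, -0.002]
contact_force: [0.9, 0.9, 0.2]
width: 1.005
```

```bash
python3 - <<'E'
from h import *
a=optics.get_image("top");b=optics.get_image("side")
print("lid side",corners(.652,-.167,.146,-10.2),"top",corners(.652,-.167,.146,-10.2,"top"))
cv2.imwrite("pics/final.png",np.hstack([cv2.resize(b[130:290,290:450],(400,400),interpolation=cv2.INTER_CUBIC),cv2.resize(a[100:230,120:440],(400,400))]))
E
```

```text
lid side [[361.7, 212.7], [418.7, 213.6], [414.0, 198.7], [360.4, 198.0]] top [[403.6, 174.0], [412.8, 121.0], [382.7, 115.0], [373.1, 168.0]]
```

View pics/final.png

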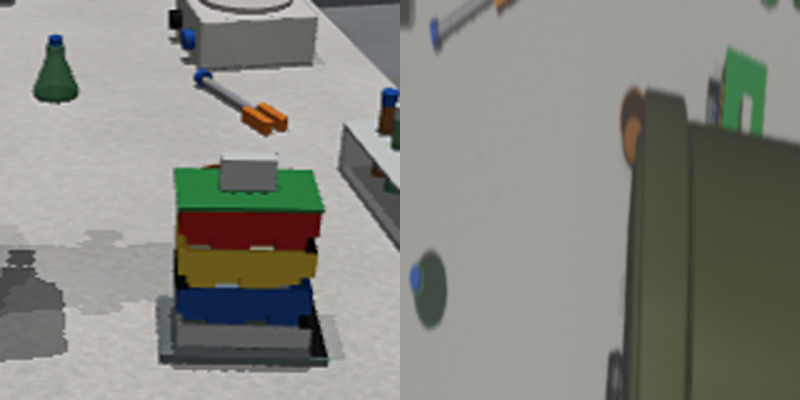

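The lid lies flat and square on red, all three trays stand high with alternating black ends, and the flask and beaker are in place and upright. The arm is clear, so I'm handing it in.

```bash
python3 -c "
from bench import r
print(r.sense()['time'], r.sign_off())"
```

```text
the job is handed in; nothing more can be done
31.05 None
```

The stack is built on the base in the order asked: blue, yellow, red, then the green lid. I handed it in at about 31 s of the 115 s allowed.

- **Last checks:** In the final side picture the lid lies flat on red and all three trays stand high, with the black ends alternating from the base up. Each tray and the lid touched down within about 2 mm of the expected height, at no more than about 9 N. The flask and beaker are still standing where they were, and the arm was clear.
- **Missed first grasp:** The first try at blue closed above the rim. The fingers are really about 28–30 mm higher than the stated tool frame says. I found this by touching down lightly inside the blue tray (about 13 N) and corrected for it from then on.
- **Other disagreements:** The vision network once mistook yellow for blue, so I took blue's position from its colour and corners instead. The arm also settled up to 6 mm off its targets at times, so I corrected before each placing. In the final top picture the arm hid part of the stack, so the last check of the fit rests mainly on the side view.

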